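# Load a pallet into a drill jig under its bush plate

### The arm

A 6-joint arm with a two-finger parallel gripper is mounted at the origin on a cart in front of the work surface, level with it; the furniture and walls round the work are solid. World frame = base frame: x ahead of the robot, y to its left, z up, the work surface at z = 0. Lengths are in m, angles in rad, forces in N, time in s.
With the tool pointing down it reaches from about 0.275 to 0.725 m from the base axis. Payload 15.9 kg.
Tool frame: the origin (TCP) lies at the very end of the fingers, on their centre line; the grasp point (between the pads) lies 19 mm behind it (robot.grip_point_offset is the distance from the TCP to the grasp point, in m); z points along the fingers, y is the direction in which the jaws open and shut (so a half turn about z gives the same grasp; the last joint's range is limited). The gripper opens to 85 mm and grips with 20 to 120 N. Pads are 22 mm wide; open, the fingers measure 114 mm over their backs; the gripper's body (76 mm by 85 mm) begins 54 mm behind the grasp point. The pads swing forward as they close: fully open they stand 13 mm farther back than shut.
Start: joints at [-1.345, 0.213, -0.034, 1.323, 0, 1.571], TCP at [0.112, -0.487, 0.231] pointing down, gripper open.
Joint ranges: [-2.98, 2.98], [-0.74, 1.72], [-1.14, 1.35], [-2.1, 2.04], [-1.57, 1.44], [-3.14, 3.14]. Speed limits (rad/s): [1.89, 1.89, 2.39, 2.57, 3.14, 3.14].

### API

Orientations are given as a unit quaternion [x, y, z, w].
In Python, from workcell import robot, cams gives the robot as it stands.
- The arm moves only by the tool arm_command, never from a script. Its argument "targets" is a list that holds one entry, the list of rows, each a list of 5 numbers: the shift along the tool's x, y, z scaled (see below), then the turn about the tool's z scaled (see below), then the closure, from -1 (fully open) to 1 (shut). A call has 1 to 5 rows; each row shifts and turns the pose as measured when the row begins, along the tool's axes as they then stand; what a row does not reach is not made up. The controller multiplies each number of a shift by 3 cm and each number of a turn by 0.12 rad. A row lasts 1/8 s, in which the tool goes at most 62.5 mm and 10.7 degrees, less where a joint would pass 70% of its speed; a pose out of reach is approached as far as the arm can. A call with a number of a shift or a turn outside -1 to 1 is refused whole. A call with a gripper value outside its range is refused whole. The fingers move at their own pace and stop on an object; "force" is the grip in N (left out, the last holds). Time passes only in rows, so rows that do not move let the fingers close. It gives the time, the measured TCP pose, the force and the opening at its end, in the units of the state.
- robot.read_state(): the state, without advancing time (a new reading comes with each control period).
- cams.get_image(name): name is "scene" or "top" or "wrist"; returns the picture (420x560x3 uint8, red, green, blue); there is no depth.
- cams.camera_info(name): a dict with "intrinsics" (3x3 intrinsics, pixels), "k1" (the pictures are not rectified: a ray, as slopes to the right and down, at radius r is drawn at 1 + k1 r^2 times it, then the intrinsics apply), "pose" (4x4, takes a point from camera to world coordinates). Camera axes: x right, y down, z forward; pixel columns grow to the right and rows downward; lengths in m; the calibration is good to about 2 mm. A picture is of the moment at which its call begins: read the wrist's pose just before it. camera_info takes no time and is no camera call; for the wrist camera it gives the pose at the moment of the call.
- robot.job_done(): hands the job in, once; it reports no verdict.
The state is a dict: "time_s": time; "qpos": joint angles; "qd": joint speeds; "joint_torque": joint torques, N m; "tcp_pos": TCP position; "orientation": TCP orientation; "ft_force": force on the tool from outside, world axes, zero at the start; "ft_torque": the same for the moment, N m; "finger_gap": opening from 0.0 (shut) to 1.0 (fully open).
Only numpy, scipy, OpenCV 4.12 (cv2) and the standard library are available. Lean on these libraries where they do the work, as an engineer would, in place of code of your own. Each camera call takes 0.05 s, during which the arm holds its last target. There are 200 camera calls.

### The job

Lay the flat pallet on the drill jig with its bevelled nose between the rails and slide it under the bush plate until the spring index pin drops into the pallet's hole; go by feel, since the bush plate is set differently for each job, and pressing the pallet against the pin with more than about 15 N bends it. Then swing the retaining clip across the channel over the pallet, so that the drill cannot lift it.

Things in the scene. Friction and masses are not known exactly. Their poses are not given: they have to be found in the camera images.
- jig: Fixed drill jig (mm). Origin: underside, below the channel mouth; x = push direction along the channel away from the robot; y left; z=0 bench. Dark base slab x -150 to 152, 96 wide, top z=12; bare up to x=0, then two bright rails (20 wide, tops z=24), bridged by the bush plate: 60 long, 93 wide, z 24 to 36, with a drill bush and, farther in, the index pin under a black knob (top z=64).
- channel_mouth (a point): Middle of the channel mouth on the base top (jig 0,0,12). Channel 53 wide between the rails from x=6 to 152, flared to about 57 at x=-6; headroom under the bush plate 12, 2 more than the pallet. The bush plate is clamped along slots, so the pin's axis is at y=0 and anywhere from x=81 to 111: not measured, to be felt.
- pallet: Loose flat aluminium pallet 160 x 50 x 10, 0.15 to 0.29 kg, a round brass blank in its top. Origin: centre of underside; x to the nose (x=+80), where the top is bevelled over the last 19 down to a 4 lip; tail (x=-80) square. Starts on the bench left of the jig, nose roughly away from the robot. When home, its tail sticks out of the mouth, to jig x -41 to -7.
- index_hole (a point): Centre, on the top face, of the pallet's round through hole for the index pin: 9.5 in diameter, 40 behind the nose (pallet x=40, y=0, z=10). Home, it lies under the pin within 2.
- index_pin (a joint): Lift (m) of the 6 mm thick, ball-nosed index pin: 0 = down, tip 5 mm below the top of a pallet in the channel; grows upward. A spring (1 to 2 N) holds it down. The nose bevel lifts it (a push of some 3 to 8 N), it rides at 0.005 on the pallet and snaps to 0 in the hole; then the pallet meets a hard stop.
- clip (a joint): Angle (rad) of the flat steel retaining clip turning on the left rail about a vertical screw at jig x=10, y=36.5. 0 = parked, arm along jig +x; grows clockwise from above; pi/2 = across the channel (arm to jig -y), 2 mm above the pallet; stops at -0.2 and 1.65. Stiff: stays where left, about 2 N at the post.
- clip_post (a point): Top of the black round post, 12 in diameter, on the clip's arm 26 from its pivot; the post stands from z=34 to z=58 above the bench. Push it sideways or grip it from above.

How it is judged:
On the way, in this order (a step that is already met when the one before it is completed fails the run):
1. the pallet lies flat on the jig with its nose between the rails, not yet at the index pin (x of index_hole in the frame of jig between -0.03 and 0.04 m and y of index_hole in the frame of jig between -0.004 and 0.004 m and z of index_hole in the frame of jig below 0.0235 m and angle between the x axis of pallet and the x axis of jig, either way round below 0.12 rad), for 0.1 s.
2. the index pin has dropped into the pallet's hole, with the clip still open (x of index_hole in the frame of jig between 0.078 and 0.115 m and value of joint index_pin below 0.001 m and value of joint clip below 0.6 rad), for 0.2 s.
At the end, for the whole second after the job is handed in: The pallet lies flat in the channel under the bush plate, the index pin is down in its hole (pin lift under 1 mm), the clip is swung across the channel (over 1.3 rad), and the pallet is at rest (x of index_hole in the frame of jig between 0.078 and 0.115 m and value of joint index_pin below 0.001 m and z of index_hole in the frame of jig below 0.0235 m and value of joint clip above 1.3 rad and linear speed of pallet below 0.01 m/s); the robot touches nothing.
It fails at once if the pallet is pressed against the index pin with more than 15 N (contact force between pallet and index_pin_c0 above 15 N).
It also fails if it takes over 61 s, if anything falls off the work surface, if the arm or the gripper's body presses on something with over 40 N, if the wrist force passes 120 N, or if a joint passes its speed limit or range.

## Working session

There is one attempt and no reset: what is moved stays moved. The work goes in short steps, Python scripts to look and compute and a tool call to move; the robot and the scene stay as the last step left them, time stands still between calls to the robot, and variables do not carry over. Pictures are saved under pics/ and viewed, about 8 in all and at most 12, crops included, and the job is handed in when it is done.

Besides the shell and the picture viewer there is one more tool, called after "Request:" as name([rows], argument=value, ...), one row to a line, values as JSON. arm_command: Moves the arm, as the interface text tells. Shifts and turns lie within -1 to 1; 1 stands for 3 cm of shift or 0.12 rad of turn. Its arguments: {"type":"object","properties":{"targets":{"type":"array","items":{"type":"array","items":{"type":"array","items":{"type":"number"}}}},"force":{"type":"number"}},"required":["targets"]}

```bash
mkdir -p pics; ls; cat > h.py <<'E'
import numpy as np, cv2
from workcell import robot, cams
from scipy.spatial.transform import Rotation as R
def ray(info,uv):
    K=np.array(info["intrinsics"]);k1=info["k1"]
    d=np.array([(uv[0]-K[0,2])/K[0,0],(uv[1]-K[1,2])/K[1,1]]);p=d.copy()
    for _ in range(30): p=d/(1+k1*(p@p))
    T=np.array(info["pose"]);return T[:3,3],T[:3,:3]@np.r_[p,1]
def at_z(info,uv,z):
    o,d=ray(info,uv);return o+d*(z-o[2])/d[2]
def proj(info,P):
    K=np.array(info["intrinsics"]);T=np.array(info["pose"]);c=T[:3,:3].T@(np.array(P)-T[:3,3])
    p=c[:2]/c[2];p=p*(1+info["k1"]*(p@p));return K[:2,:2]@p+K[:2,2]
def snap(n,f):
    i=cams.camera_info(n);im=cams.get_image(n);cv2.imwrite("pics/"+f,im[:,:,::-1]);return i,im
E
python3 - <<'E'
from h import *
for n in("top","scene"):
    i,im=snap(n,n+"0.png");print(n,np.round(i["pose"],3).tolist(),i["intrinsics"],i["k1"])
s=robot.read_state();print(s["time_s"],s["tcp_pos"],s["orientation"],s["ft_force"],s["finger_gap"])
E
```

```text
pics
top [[0.003, -0.998, 0.068, 0.507], [-1.0, -0.003, -0.003, 0.141], [0.003, -0.068, -0.998, 1.038], [0.0, 0.0, 0.0, 1.0]] [[498.70259455   0.         277.85648616]
 [  0.         498.70259455 211.4864349 ]
 [  0.           0.           1.        ]] -0.18389758752631383
scene [[-0.814, -0.427, 0.394, 0.231], [-0.581, 0.597, -0.553, 0.594], [0.001, -0.679, -0.734, 0.696], [0.0, 0.0, 0.0, 1.0]] [[382.82997321   0.         285.31567183]
 [  0.         382.82997321 206.39334464]
 [  0.           0.           1.        ]] -0.011211922660496889
0.1 [ 0.11186775 -0.48702715  0.23089929] [ 9.93635225e-01  1.12644679e-01 -5.03194574e-05 -4.61677698e-04] [ 0.69587022 -0.79778971  0.68017528] 1.00144069129505
```

View pics/top0.png

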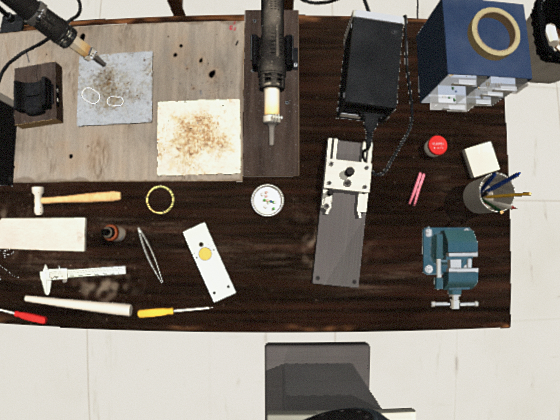

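The top view shows the pallet at about (209,262), with its hole end (dark hole at about (200,243)) away from the robot. The jig is at about (343,215), with its bare slab toward the robot. I'll enlarge that area.

```bash
python3 - <<'E'
import cv2
im=cv2.imread("pics/top0.png")
a=cv2.resize(im[215:310,175:245],None,fx=6,fy=6,interpolation=cv2.INTER_CUBIC)
b=cv2.resize(im[130:295,305:380],None,fx=3.6,fy=3.6,interpolation=cv2.INTER_CUBIC)
c=cv2.copyMakeBorder(a,0,600-a.shape[0],0,0,cv2.BORDER_CONSTANT)
b=cv2.copyMakeBorder(b,0,600-b.shape[0],0,0,cv2.BORDER_CONSTANT)
cv2.imwrite("pics/crop0.png",cv2.hconcat([c,b]));print(a.shape,b.shape)
E
```

```text
(570, 420, 3) (600, 270, 3)
```

View pics/crop0.png

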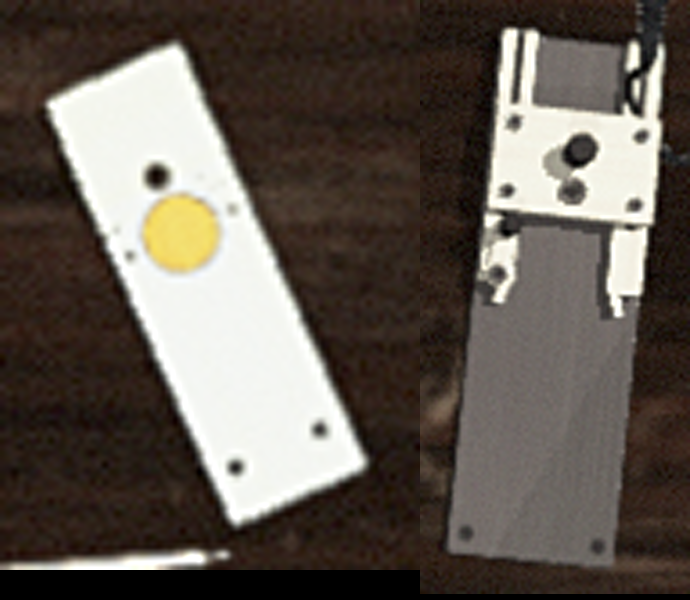

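```bash
python3 - <<'E'
from h import *
from scipy.optimize import least_squares
i=cams.camera_info("top")
f=lambda u,v,s,u0,v0:((u+.5)/s-.5+u0,(v+.5)/s-.5+v0)
def fit(m,o,off,x0):
    m=np.array(m)/1000.
    W=np.array([at_z(i,f(u,v,*off),z) for (u,v),z in zip(o,m[:,2])])
    def r(p):
        c,s=np.cos(p[2]),np.sin(p[2]);return (W[:,:2]-(m[:,:2]@np.array([[c,s],[-s,c]])+p[:2])).ravel()
    S=least_squares(r,x0);print(np.round(S.x,4),"res mm",np.round(S.fun.reshape(-1,2)*1000,1).tolist());return S.x
fit([(80,25,4),(80,-25,4),(-80,-25,10),(-80,25,10),(40,0,10)],[(45,102),(183,42),(368,466),(236,525),(157,177)],(6,175,215),[.5,.2,.2])
fit([(-150,48,12),(-150,-48,12),(152,46.5,24),(152,-46.5,24)],[(27,552),(192,566),(83,28),(245,45)],(3.6,305,130),[.5,0,0])
fit([(-150,48,12),(-150,-48,12)],[(27,552),(192,566)],(3.6,305,130),[.5,0,0])
E
```

```text
[0.4726 0.2798 0.4318] res mm [[-0.1, 1.4], [0.1, -1.4], [-0.1, -0.1], [0.1, -0.2], [0.0, 0.3]]
[ 0.5747  0.0038 -0.1042] res mm [[-0.5, -0.2], [1.1, 0.5], [-0.6, 0.6], [0.1, -1.0]]
[ 0.5752  0.0063 -0.0882] res mm [[-0.0, -0.4], [0.0, 0.4]]
```

View pics/scene0.png

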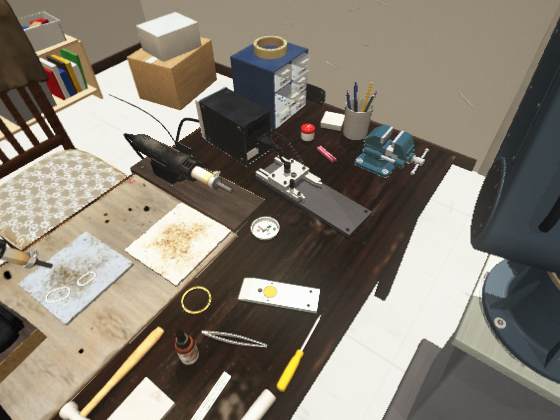

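```bash
cat >> h.py <<'E'
JIG=[.5747,.0038,-.104]
def jig(x,y,J=JIG):
    c,s=np.cos(J[2]),np.sin(J[2]);return np.array([J[0]+c*x-s*y,J[1]+s*x+c*y])
def plan(xy,z,yaw):
    "total shift (tool units of 3 cm) and turn units from now; shift given for tool yaw now and yaw then"
    s=robot.read_state();M=R.from_quat(s["orientation"]);y0=np.arctan2(*M.as_matrix()[[1,0],0])
    d=np.r_[xy,z]-s["tcp_pos"];Rn=lambda a:np.array([[np.cos(a),np.sin(a),0],[np.sin(a),-np.cos(a),0],[0,0,-1]])
    print("t",round(s["time_s"],2),"tcp",np.round(s["tcp_pos"],4),"yaw",round(y0,3),"shift now",np.round(M.inv().apply(d)/.03,2),"then",np.round(Rn(yaw).T@d/.03,2),"turn",round(-(yaw-y0)/.12,2),"F",np.round(s["ft_force"],1),"gap",round(s["finger_gap"],3))
E
python3 - <<'E'
from h import *
plan([.45,-.25],.23,.432)
i=cams.camera_info("top");f=lambda u,v:((u+.5)/3.6-.5+305,(v+.5)/3.6-.5+130)
c,s=np.cos(JIG[2]),np.sin(JIG[2])
for n,uv,z in[("knob",(160,150),.064),("plateNL",(68,212),.036),("plateNR",(233,222),.036),("plateFL",(77,104),.036),("plateFR",(240,118),.036),("post",(88,228),.058),("bush",(152,190),.036)]:
    d=at_z(i,f(*uv),z)[:2]-JIG[:2];print(n,np.round([(c*d[0]+s*d[1])*1e3,(-s*d[0]+c*d[1])*1e3],1))
E
```

```text
t 0.1 tcp [ 0.1119 -0.487   0.2309] yaw 0.226 shift now [12.75 -5.18  0.03] then [13.54 -2.46  0.03] turn -1.72 F [ 0.7 -0.8  0.7] gap 1.001
knob [78.9  1.5]
plateNL [42.7 46.3]
plateNR [ 47.3 -47.4]
plateFL [104.5  47.2]
plateFR [107.  -46.1]
post [32.4 36.2]
bush [60.3  0.2]
```

Request:
arm_command([
  [[1,-0.4,0,-0.86,-1],[1,-0.3,0,-0.86,-1],[1,-0.2,0,0,-1],[1,-0.2,0,0,-1],[1,-0.2,0,0,-1]],
], force=80)

```text
time_s: 0.72
tcp_pos: [0.2395, -0.3934, 0.2293]
orientation: [0.976, 0.216, -0.0, -0.002]
ft_force: [-0.2, -1.0, 0.7]
finger_gap: 0.998
```

Request:
arm_command([
  [[1,-0.2,0,0,-1],[1,-0.2,0,0,-1],[1,-0.2,0,0,-1],[1,-0.4,0,0,-1],[1,-0.4,0,0,-1]],
])

```text
time_s: 1.35
tcp_pos: [0.361, -0.2879, 0.2283]
orientation: [0.976, 0.216, -0.001, -0.003]
ft_force: [0.1, -0.5, 0.3]
finger_gap: 0.999
```

```bash
python3 -c "
from h import *
plan([.4726,.2798],.15,.432)"
```

```text
t 1.35 tcp [ 0.361  -0.2879  0.2283] yaw 0.435 shift now [ 11.35 -15.57   2.7 ] then [ 11.3  -15.63   2.61] turn 0.03 F [ 0.1 -0.5  0.3] gap 0.999
```

Request:
arm_command([
  [[0.8,-0.9,0,0,-1],[0.8,-0.9,0,0,-1],[0.8,-0.9,0,0,-1],[0.8,-0.9,0,0,-1],[0.8,-0.9,0,0,-1]],
])

```text
time_s: 1.98
tcp_pos: [0.414, -0.1092, 0.2277]
orientation: [0.976, 0.216, -0.002, -0.004]
ft_force: [-0.2, -0.2, 0.2]
finger_gap: 1.004
```

Request:
arm_command([
  [[0.7,-0.9,0,0,-1],[0.7,-0.9,0,0,-1],[0.7,-0.9,0,0,-1],[0.7,-0.9,0,0,-1],[0.7,-0.9,0,0,-1]],
])

```text
time_s: 2.6
tcp_pos: [0.4522, 0.0634, 0.2277]
orientation: [0.976, 0.216, -0.003, -0.004]
ft_force: [-0.0, -0.2, -0.1]
finger_gap: 0.999
```

Request:
arm_command([
  [[0.5,-0.9,0,0,-1],[0.5,-0.9,0.3,0,-1],[0.5,-0.9,0.4,0,-1],[0.5,-0.9,0.4,0,-1],[0.5,-0.9,0.4,0,-1]],
])

```text
time_s: 3.22
tcp_pos: [0.4635, 0.2217, 0.1818]
orientation: [0.976, 0.218, -0.004, -0.005]
ft_force: [0.1, -0.1, -0.6]
finger_gap: 0.998
```

```bash
python3 -c "
from h import *
plan([.4726,.2798],.13,.432)"
```

```text
t 3.23 tcp [0.4635 0.2217 0.1818] yaw 0.439 shift now [ 1.11 -1.6   1.74] then [ 1.09 -1.63  1.73] turn 0.06 F [ 0.1 -0.1 -0.6] gap 0.998
```

Request:
arm_command([
  [[0.6,-0.8,0.8,0.06,-1],[0.6,-0.8,0.9,0,-1],[0,0,0,0,-1]],
])

```text
time_s: 3.6
tcp_pos: [0.4852, 0.2612, 0.1283]
orientation: [0.972, 0.236, -0.008, -0.015]
ft_force: [0.1, -0.5, 0.6]
finger_gap: 1.001
```

```bash
python3 -c "
from h import *
i,im=snap('wrist','w1.png')
plan([.4726,.2798],.0,.432)
m=[(80,25,4),(80,-25,4),(-80,-25,10),(-80,25,10),(40,0,10),(0,0,10)]
c,s=np.cos(.432),np.sin(.432)
for a,b,z in m: print(np.round(proj(i,[.4726+(c*a-s*b)/1e3,.2798+(s*a+c*b)/1e3,z/1e3]),0))
"
```

```text
t 3.65 tcp [0.4854 0.2609 0.1295] yaw 0.475 shift now [-0.06 -0.61  4.34] then [-0.12 -0.75  4.32] turn 0.36 F [-1.  -0.8  0.5] gap 1.0
[223.  98.]
[288. 101.]
[278. 294.]
[221. 291.]
[253. 154.]
[252. 204.]
```

View pics/w1.png

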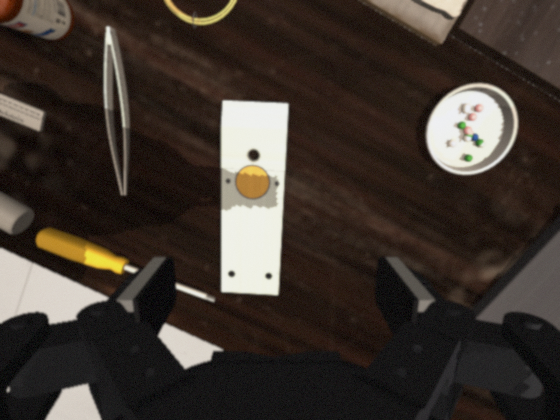

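The wrist view agrees with the fit: nose corners at (222,100) and (288,102), hole at (253,155). But the last move fell short and tilted a little, so I'm checking the joints.

```bash
python3 -c "
from h import *
s=robot.read_state();print(np.round(s['qpos'],3),np.round(s['qd'],3),np.round(s['joint_torque'],1),R.from_quat(s['orientation']).as_matrix().round(3).tolist())
plan([.4726,.2798],.1,.432)"
```

```text
[ 0.474  0.362 -0.094  1.122  0.033  3.141] [-0.011 -0.034  0.012  0.016 -0.004 -0.001] [  0.8 -77.1  46.2  -0.7   0.3  -0. ] [[0.889, 0.457, -0.021], [0.458, -0.889, 0.026], [-0.007, -0.033, -0.999]]
t 3.65 tcp [0.4854 0.2609 0.1295] yaw 0.475 shift now [-0.08 -0.72  1.01] then [-0.12 -0.75  0.98] turn 0.36 F [-1.  -0.8  0.5] gap 1.0
```

Request:
arm_command([
  [[0,-0.3,0.3,0.2,-1],[0,0,0,0,-1]],
])

```text
time_s: 3.9
tcp_pos: [0.486, 0.2589, 0.1216]
orientation: [0.973, 0.231, -0.008, -0.02]
ft_force: [0.8, 0.2, 0.6]
finger_gap: 1.001
```

```bash
python3 -c "
from h import *
s=robot.read_state();print(np.round(s['qpos'],3),np.round(s['qd'],3),np.round(s['joint_torque'],1),R.from_quat(s['orientation']).as_matrix().round(3).tolist())
plan([.4726,.2798],.1,.432)"
```

```text
[ 0.465  0.365 -0.11   1.102  0.042  3.141] [ 0.001 -0.017  0.019  0.01  -0.003 -0.001] [  0.1 -79.1  46.1  -0.5   0.3   0. ] [[0.893, 0.449, -0.025], [0.45, -0.893, 0.035], [-0.007, -0.042, -0.999]]
t 3.9 tcp [0.486  0.2589 0.1216] yaw 0.466 shift now [-0.08 -0.79  0.75] then [-0.11 -0.82  0.72] turn 0.29 F [0.8 0.2 0.6] gap 1.001
```

j6 has reached its upper limit. The grasp repeats every half turn, so I'll turn the tool about -3.1 rad, which puts j6 near 0.

Request:
arm_command([
  [[0,0,-0.3,-1,-1],[0,0,0,-1,-1],[0,0,0,-1,-1],[0,0,0,-1,-1],[0,0,0,-1,-1]],
])

```text
time_s: 4.53
tcp_pos: [0.487, 0.2568, 0.1343]
orientation: [0.857, 0.514, 0.001, -0.021]
ft_force: [-0.3, -0.7, 0.5]
finger_gap: 0.997
```

Request:
arm_command([
  [[0,0,0,-1,-1],[0,0,0,-1,-1],[0,0,0,-1,-1],[0,0,0,-1,-1],[0,0,0,-1,-1]],
])

```text
time_s: 5.15
tcp_pos: [0.4879, 0.2552, 0.1379]
orientation: [0.66, 0.751, 0.009, -0.019]
ft_force: [0.6, -0.3, -0.4]
finger_gap: 0.998
```

Request:
arm_command([
  [[0,0,0,-1,-1],[0,0,0,-1,-1],[0,0,0,-1,-1],[0,0,0,-1,-1],[0,0,0,-1,-1]],
])

```text
time_s: 5.78
tcp_pos: [0.4887, 0.2536, 0.1415]
orientation: [0.401, 0.916, 0.016, -0.013]
ft_force: [0.6, 0.1, -0.1]
finger_gap: 1.001
```

Request:
arm_command([
  [[0,0,0,-1,-1],[0,0,0,-1,-1],[0,0,0,-1,-1],[0,0,0,-1,-1],[0,0,0,-1,-1]],
])

```text
time_s: 6.4
tcp_pos: [0.4895, 0.2519, 0.1451]
orientation: [0.104, 0.994, 0.021, -0.006]
ft_force: [-0.2, 0.9, -0.2]
finger_gap: 1.001
```

```bash
python3 -c "
from h import *
s=robot.read_state();print(np.round(s['qpos'],3),R.from_quat(s['orientation']).as_matrix().round(3).tolist())
plan([.4726,.2798],.1,.432+np.pi)"
```

```text
[ 0.452  0.335 -0.092  1.132  0.041  0.66 ] [[-0.978, 0.207, -0.007], [0.206, 0.978, 0.042], [0.015, 0.04, -0.999]]
t 6.4 tcp [0.4895 0.2519 0.1451] yaw 2.934 shift now [0.72 0.73 1.55] then [0.12 1.08 1.5 ] turn -5.33 F [-0.2  0.9 -0.2] gap 1.001
```

Request:
arm_command([
  [[0.1,0.2,0.3,-1,-1],[0.1,0.2,0.3,-1,-1],[0.1,0.2,0.3,-1,-1],[0,0.2,0.3,-1,-1],[0,0.2,0.5,-1,-1]],
])

```text
time_s: 7.02
tcp_pos: [0.4808, 0.2838, 0.0989]
orientation: [-0.203, 0.979, 0.022, 0.004]
ft_force: [0.0, -0.1, 0.4]
finger_gap: 1.002
```

```bash
python3 -c "
from h import *
plan([.4726,.2798],.02,.432+np.pi)"
```

```text
t 7.03 tcp [0.4808 0.2838 0.0989] yaw -2.733 shift now [ 0.35 -0.12  2.62] then [ 0.31 -0.01  2.63] turn -52.56 F [ 0.  -0.1  0.4] gap 1.002
```

Request:
arm_command([
  [[0.2,-0.05,0.9,-0.2,-1],[0.1,0,0.9,0,-1],[0,0,0.7,0,-1],[0,0,0.2,0,-1]],
])

```text
time_s: 7.52
tcp_pos: [0.4739, 0.282, 0.018]
orientation: [-0.215, 0.976, 0.023, 0.007]
ft_force: [-0.8, 0.5, -0.2]
finger_gap: 0.999
```

```bash
python3 -c "
from h import *
plan([.4726,.2798],.0,.432-np.pi)"
```

```text
t 7.53 tcp [0.4739 0.282  0.018 ] yaw -2.708 shift now [ 0.08 -0.07  0.59] then [ 0.07 -0.05  0.6 ] turn 0.01 F [-0.8  0.5 -0.2] gap 0.999
```

Request:
arm_command([
  [[0.05,-0.05,0.4,0,-1],[0,0,0.25,0,-0.2],[0,0,0.05,0,0.4],[0,0,0.03,0,0.5]],
])

```text
time_s: 8.02
tcp_pos: [0.4755, 0.2804, -0.0017]
orientation: [-0.214, 0.976, 0.022, 0.009]
ft_force: [-11.5, -6.7, 36.1]
finger_gap: 0.558
```

```bash
python3 -c "
from h import *
plan([.4726,.2798],.0,.432-np.pi)"
```

```text
t 8.03 tcp [ 0.4755  0.2804 -0.0017] yaw -2.71 shift now [ 0.09  0.02 -0.06] then [ 0.1   0.02 -0.06] turn -0.0 F [-11.5  -6.7  36.1] gap 0.558
```

Request:
arm_command([
  [[0,0,-0.1,0,0.5],[0,0,0,0,0.7]],
])

```text
time_s: 8.28
tcp_pos: [0.4759, 0.2804, 0.0023]
orientation: [-0.214, 0.976, 0.022, 0.01]
ft_force: [-0.7, 0.0, -3.0]
finger_gap: 0.558
```

Request:
arm_command([
  [[0,0,-0.7,0,0.7],[0,0,-0.7,0,0.7],[0,0,-0.7,0,0.7]],
])

```text
time_s: 8.65
tcp_pos: [0.4738, 0.2768, 0.0647]
orientation: [-0.215, 0.976, 0.021, 0.008]
ft_force: [0.1, 0.0, -3.0]
finger_gap: 0.555
```

```bash
python3 -c "
from h import *
i,im=snap('wrist','w2.png')
print(R.from_quat(robot.read_state()['orientation']).as_matrix().round(3).tolist())
plan([*jig(-.09,0)],.1,-.104+np.pi)"
```

```text
[[-0.908, -0.419, 0.008], [-0.418, 0.907, 0.047], [-0.027, 0.039, -0.999]]
t 8.7 tcp [0.4751 0.2774 0.0674] yaw -2.71 shift now [ 3.35 -8.09 -1.49] then [-1.25 -8.72 -1.09] turn -47.89 F [1.6 0.7 0.8] gap 0.559
```

View pics/w2.png

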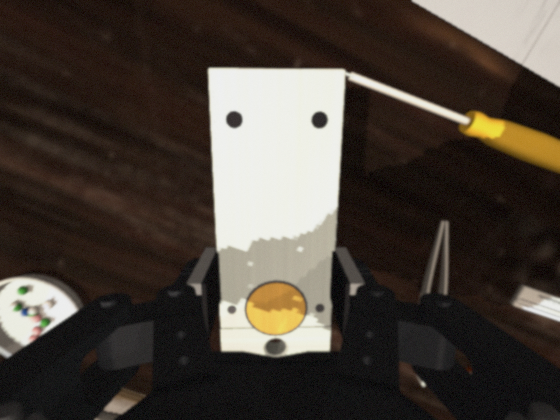

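The pallet is held squarely, with its tail corners at (208,68) and (346,68) and the blank at (275,308). I'm carrying it to the jig.

Request:
arm_command([
  [[0.35,-0.8,-0.5,0.9,0.7],[0.3,-0.8,-0.3,0.9,0.7],[0.1,-0.8,-0.2,0.9,0.7],[0,-0.9,0,0.9,0.7],[-0.1,-0.9,0,0.9,0.7]],
])

```text
time_s: 9.32
tcp_pos: [0.4821, 0.1445, 0.0902]
orientation: [0.06, 0.998, 0.024, 0.003]
ft_force: [0.4, 0.4, -2.9]
finger_gap: 0.559
```

```bash
python3 -c "
from h import *
plan([*jig(-.09,0)],.06,-.104+np.pi)"
```

```text
t 9.32 tcp [0.4821 0.1445 0.0902] yaw 3.021 shift now [-0.63 -4.38  0.8 ] then [-0.56 -4.34  1.01] turn -0.14 F [ 0.4  0.4 -2.9] gap 0.559
```

Request:
arm_command([
  [[-0.2,-0.9,0,-0.1,0.7],[-0.1,-0.9,0.2,0,0.7],[-0.1,-0.9,0.2,0,0.7],[-0.1,-0.9,0.2,0,0.7],[0,-0.3,0,0,0.7]],
])

```text
time_s: 9.95
tcp_pos: [0.4834, 0.0231, 0.0632]
orientation: [0.055, 0.998, 0.024, 0.002]
ft_force: [-0.6, -0.1, -2.4]
finger_gap: 0.557
```

```bash
python3 -c "
from h import *
plan([*jig(-.09,0)],.02,-.104+np.pi)
i,im=snap('top','t2.png')
im=cv2.imread('pics/t2.png');cv2.imwrite('pics/t2c.png',cv2.resize(im[130:310,280:420],None,fx=3.3,fy=3.3,interpolation=cv2.INTER_CUBIC))
"
```

```text
t 9.95 tcp [0.4834 0.0231 0.0632] yaw 3.03 shift now [-0.09 -0.39  1.42] then [-0.09 -0.32  1.44] turn -0.06 F [-0.6 -0.1 -2.4] gap 0.557
```

View pics/t2c.png

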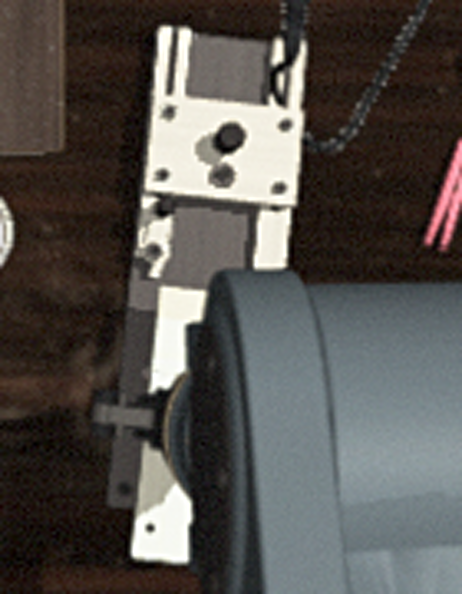

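Request:
arm_command([
  [[-0.05,-0.2,0.5,-0.06,0.7],[0,-0.1,0.5,0,0.7],[0,-0.05,0.4,0,0.7]],
])

```text
time_s: 10.38
tcp_pos: [0.4851, 0.0153, 0.0189]
orientation: [0.051, 0.998, 0.024, 0.003]
ft_force: [-0.1, -0.1, -3.1]
finger_gap: 0.557
```

```bash
python3 -c "
from h import *
plan([*jig(-.09,0)],.014,-.104+np.pi)"
```

```text
t 10.38 tcp [0.4851 0.0153 0.0189] yaw 3.04 shift now [-0.01 -0.08  0.16] then [-0.01 -0.07  0.16] turn 0.02 F [-0.1 -0.1 -3.1] gap 0.557
```

Request:
arm_command([
  [[0,-0.08,0.17,0,0.7],[0,-0.02,0.08,0,0.7]],
])

```text
time_s: 10.62
tcp_pos: [0.4845, 0.0131, 0.0105]
orientation: [0.05, 0.998, 0.024, 0.003]
ft_force: [-19.1, 0.8, 60.1]
finger_gap: 0.56
```

```bash
python3 -c "
from h import *
plan([*jig(-.09,0)],.014,-.104+np.pi)"
```

```text
t 10.62 tcp [0.4845 0.0131 0.0105] yaw 3.041 shift now [-0.02  0.01 -0.12] then [-0.02  0.   -0.12] turn 0.03 F [-19.1   0.8  60.1] gap 0.56
```

Request:
arm_command([
  [[0,0,-0.05,0,0.2],[0,0,0,0,-0.5],[0,0,-0.3,0,-0.5],[0,0,-0.8,0,-0.5],[0.3,0,-0.6,0,-0.3]],
])

```text
time_s: 11.25
tcp_pos: [0.4758, 0.0118, 0.0655]
orientation: [0.05, 0.998, 0.024, 0.003]
ft_force: [-0.7, 0.0, 0.9]
finger_gap: 0.649
```

Request:
arm_command([
  [[0.8,0,0,0,1],[0.8,0,0,0,1],[0.8,0,0,0,1],[0.6,0,0,0,1],[0,0,0,0,1]],
])

```text
time_s: 11.88
tcp_pos: [0.3859, 0.0209, 0.0694]
orientation: [0.05, 0.998, 0.024, 0.007]
ft_force: [0.7, -0.7, 0.4]
finger_gap: -0.002
```

```bash
python3 -c "
from h import *
plan([*jig(-.187,0)],.017,-.104+np.pi)
i,im=snap('top','t3.png')
im=cv2.imread('pics/t3.png');cv2.imwrite('pics/t3c.png',cv2.resize(im[130:310,280:420],None,fx=3.3,fy=3.3,interpolation=cv2.INTER_CUBIC))
"
```

```text
t 11.88 tcp [0.3859 0.0209 0.0694] yaw 3.042 shift now [-0.07 -0.    1.75] then [-0.09  0.09  1.75] turn 0.04 F [ 0.7 -0.7  0.4] gap -0.002
```

View pics/t3c.png

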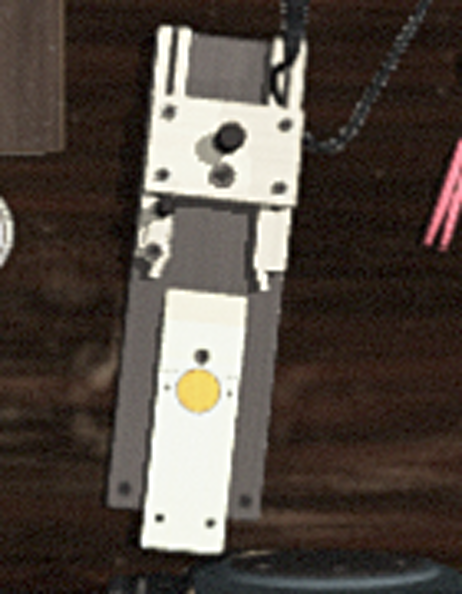

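The pallet lies flat on the slab just short of the mouth, with nose corners near (167,290) and (246,297). I'll put numbers on the alignment.

```bash
python3 -c "
from h import *
i=cams.camera_info('top');f=lambda u,v:((u+.5)/3.3-.5+280,(v+.5)/3.3-.5+130)
c,s=np.cos(JIG[2]),np.sin(JIG[2])
for n,uv,z in[('noseL',(167,290),.016),('noseR',(246,297),.016),('tailR',(224,554),.022),('tailL',(142,548),.022),('hole',(202,356),.022),('slabR',(262,519),.012),('slabL',(108,506),.012),('chanL230',(172,230),.024),('chanR230',(256,235),.024),('hL',(125,489),.012),('hR',(246,500),.012)]:
    d=at_z(i,f(*uv),z)[:2]-JIG[:2];print(n,np.round([(c*d[0]+s*d[1])*1e3,(-s*d[0]+c*d[1])*1e3],1))
"
```

```text
noseL [-13.   24.8]
noseR [-12.1 -25. ]
tailR [-172.1  -26.6]
tailL [-173.4   24.4]
hole [-51.8  -0.3]
slabR [-148.9  -49.6]
slabL [-150.5   47.3]
chanL230 [23.9 26.2]
chanR230 [ 26.4 -26.3]
hL [-138.9   37.8]
hR [-138.1  -38.3]
```

Request:
arm_command([
  [[-0.05,0,0.6,0,1],[0,0,0.6,0,1],[0,0,0.4,0,1],[0,0,0.15,0,1]],
])

```text
time_s: 12.42
tcp_pos: [0.3937, 0.0232, 0.0173]
orientation: [0.05, 0.998, 0.025, 0.009]
ft_force: [-6.7, 1.4, 9.1]
finger_gap: -0.005
```

```bash
python3 -c "
from h import *
plan([*jig(-.145,0)],.017,-.104+np.pi)"
```

```text
t 12.43 tcp [0.3937 0.0232 0.0173] yaw 3.042 shift now [-1.23 -0.02  0.03] then [-1.23 -0.02  0.01] turn 0.03 F [-6.7  1.4  9.1] gap -0.005
```

Request:
arm_command([
  [[-0.15,0,0,0,1],[-0.3,0,0,0,1]],
])

```text
time_s: 12.68
tcp_pos: [0.4057, 0.0221, 0.0175]
orientation: [0.05, 0.998, 0.025, 0.007]
ft_force: [-19.5, 2.5, 33.0]
finger_gap: -0.0
```

```bash
python3 -c "
from h import *
plan([*jig(-.138,0)],.0165,-.104+np.pi)"
```

```text
t 12.68 tcp [0.4057 0.0221 0.0175] yaw 3.042 shift now [-1.07 -0.03  0.04] then [-1.07 -0.02  0.03] turn 0.04 F [-19.5   2.5  33. ] gap -0.0
```

```bash
python3 -c "
from h import *
snap('wrist','w4.png');snap('scene','s4.png');snap('top','t4.png')
w=cv2.imread('pics/w4.png');s=cv2.imread('pics/s4.png');t=cv2.imread('pics/t4.png')
a=cv2.resize(w,(400,300));b=cv2.resize(s[150:270,240:400],(400,300),interpolation=cv2.INTER_CUBIC);c=cv2.resize(t[130:310,280:400],(400,600),interpolation=cv2.INTER_CUBIC)
cv2.imwrite('pics/m4.png',cv2.hconcat([cv2.vconcat([a,b]),c]))
"
```

```text
(no output)
```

View pics/m4.png

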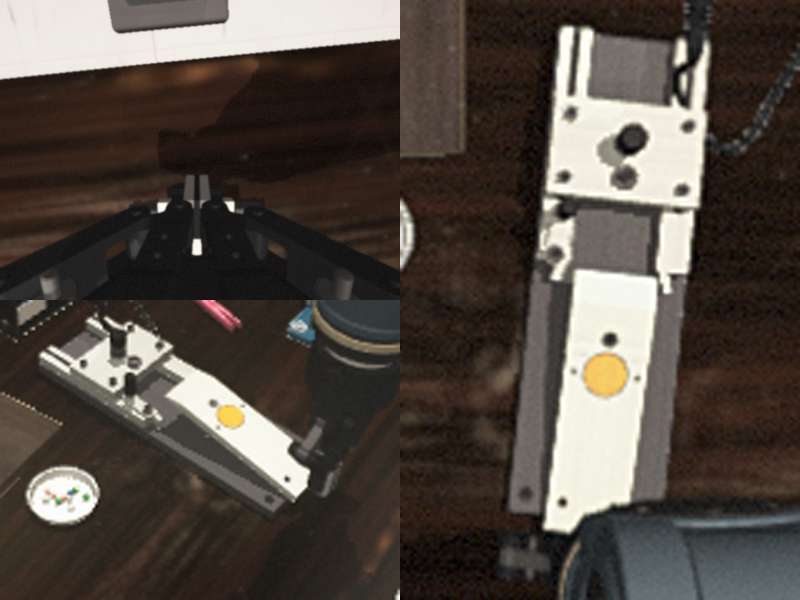

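The fingers came down on the tail's top edge because x drifted during the descent, and that tipped the nose up. I'll lift, back off and come down again behind the tail.

Request:
arm_command([
  [[0,0,-0.2,0,1],[0,0,-0.4,0,1],[0.3,0,-0.4,0,1],[0.8,0,0,0,1],[0,0,0,0,1]],
])

```text
time_s: 13.45
tcp_pos: [0.3739, 0.0238, 0.0512]
orientation: [0.05, 0.998, 0.025, 0.01]
ft_force: [0.0, -0.4, 0.9]
finger_gap: 0.002
```

```bash
python3 -c "
from h import *
plan([*jig(-.185,0)],.017,-.104+np.pi)
snap('scene','s5.png');snap('top','t5.png')
s=cv2.imread('pics/s5.png');t=cv2.imread('pics/t5.png')
b=cv2.resize(s[150:270,240:400],(400,300),interpolation=cv2.INTER_CUBIC);b=cv2.copyMakeBorder(b,0,294,0,0,cv2.BORDER_CONSTANT);c=cv2.resize(t[130:310,280:400],None,fx=3.3,fy=3.3,interpolation=cv2.INTER_CUBIC)
cv2.imwrite('pics/m5.png',cv2.hconcat([c,b]))
"
```

```text
t 13.45 tcp [0.3739 0.0238 0.0512] yaw 3.042 shift now [-0.54 -0.03  1.15] then [-0.56  0.03  1.14] turn 0.03 F [ 0.  -0.4  0.9] gap 0.002
```

View pics/m5.png

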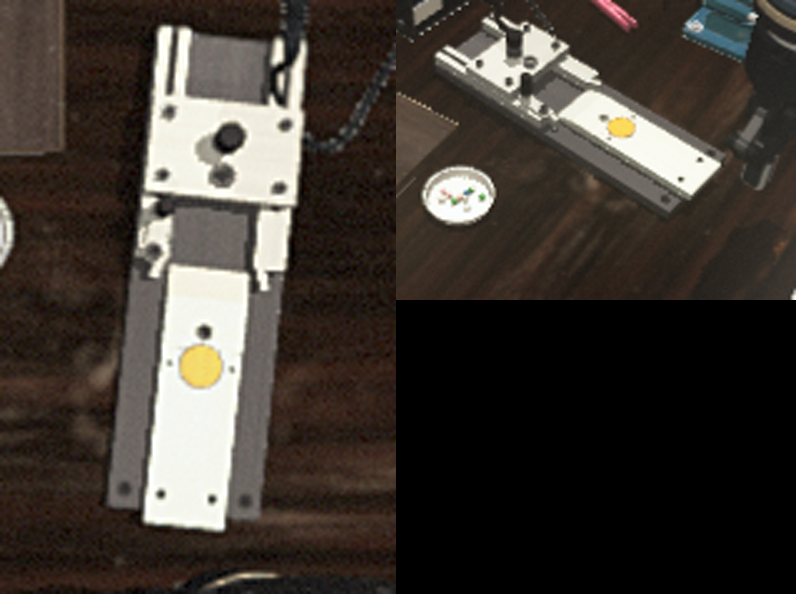

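Flat again, now with its nose just inside the mouth (hole at crop (204,332)). The fingers are well behind the tail.

Request:
arm_command([
  [[0,0,0.5,0,1],[0,0,0.5,0,1],[0,0,0.1,0,1],[0,0,0.05,0,1]],
])

```text
time_s: 14.05
tcp_pos: [0.3795, 0.0253, 0.0175]
orientation: [0.05, 0.998, 0.025, 0.012]
ft_force: [0.8, 0.1, 0.4]
finger_gap: 0.001
```

```bash
python3 -c "
from h import *
plan([*jig(-.173,0)],.0175,-.104+np.pi)"
```

```text
t 14.05 tcp [0.3795 0.0253 0.0175] yaw 3.041 shift now [-0.78 -0.04  0.01] then [-0.78 -0.04 -0.  ] turn 0.03 F [0.8 0.1 0.4] gap 0.001
```

Request:
arm_command([
  [[-0.3,-0.02,0,0,1],[-0.3,-0.02,0,0,1],[-0.25,0,0,0,1],[-0.25,0,0,0,1]],
])

```text
time_s: 14.55
tcp_pos: [0.4153, 0.0204, 0.0192]
orientation: [0.05, 0.998, 0.025, 0.013]
ft_force: [-0.8, -0.2, 0.5]
finger_gap: -0.001
```

```bash
python3 -c "
from h import *
plan([*jig(-.135,0)],.0175,-.104+np.pi)"
```

```text
t 14.55 tcp [0.4153 0.0204 0.0192] yaw 3.041 shift now [-0.84 -0.01  0.08] then [-0.84 -0.    0.06] turn 0.03 F [-0.8 -0.2  0.5] gap -0.001
```

Request:
arm_command([
  [[-0.2,0,0.06,0,1],[-0.2,0,0.02,0,1],[-0.2,0,0.02,0,1],[-0.2,0,0.02,0,1],[-0.2,0,0.02,0,1]],
])

```text
time_s: 15.18
tcp_pos: [0.4472, 0.0175, 0.0153]
orientation: [0.05, 0.998, 0.025, 0.013]
ft_force: [-1.1, 0.7, 0.7]
finger_gap: 0.0
```

```bash
python3 -c "
from h import *
plan([*jig(-.095,0)],.0175,-.104+np.pi)"
```

```text
t 15.18 tcp [0.4472 0.0175 0.0153] yaw 3.041 shift now [-1.11 -0.01 -0.05] then [-1.11 -0.01 -0.07] turn 0.03 F [-1.1  0.7  0.7] gap 0.0
```

Request:
arm_command([
  [[-0.17,0,-0.04,0,1],[-0.17,0,0.01,0,1],[-0.17,0,0.01,0,1],[-0.17,0,0.01,0,1],[-0.17,0,0.01,0,1]],
])

```text
time_s: 15.8
tcp_pos: [0.4743, 0.0147, 0.0159]
orientation: [0.05, 0.998, 0.025, 0.013]
ft_force: [-2.2, 0.1, 2.0]
finger_gap: -0.0
```

```bash
python3 -c "
from h import *
plan([*jig(-.095,0)],.0175,-.104+np.pi)
i,im=snap('top','t6.png')
t=cv2.imread('pics/t6.png');cv2.imwrite('pics/t6c.png',cv2.resize(t[130:310,290:400],None,fx=3.3,fy=3.3,interpolation=cv2.INTER_CUBIC))"
```

```text
t 15.8 tcp [0.4743 0.0147 0.0159] yaw 3.041 shift now [-0.2  -0.01 -0.05] then [-0.2  -0.02 -0.05] turn 0.03 F [-2.2  0.1  2. ] gap -0.0
```

View pics/t6c.png

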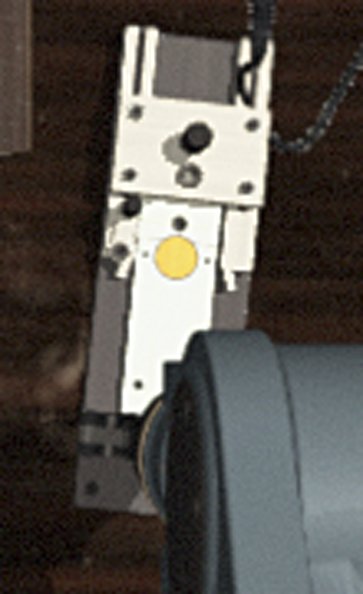

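```bash
python3 -c "
from h import *
i=cams.camera_info('top');f=lambda u,v:((u+.5)/3.3-.5+290,(v+.5)/3.3-.5+130)
c,s=np.cos(JIG[2]),np.sin(JIG[2]);T=robot.read_state()['tcp_pos']
for n,uv,z in[('hole',(179,223),.022),('tailL',(122,413),.022),('knob',(197,137),.064)]:
    d=at_z(i,f(*uv),z)[:2]-JIG[:2];print(n,np.round([(c*d[0]+s*d[1])*1e3,(-s*d[0]+c*d[1])*1e3],1))
d=T[:2]-JIG[:2];print('tcp',(c*d[0]+s*d[1])*1e3,(-s*d[0]+c*d[1])*1e3)
"
```

```text
hole [31.1  1.6]
tailL [-89.9  25.1]
knob [79.3  1. ]
tcp -100.27014943505178 0.4875874988091913
```

Request:
arm_command([
  [[-0.07,0,-0.03,0,1],[-0.07,0,0.01,0,1],[-0.07,0,0.01,0,1],[-0.07,0,0.01,0,1],[-0.07,0,0.01,0,1]],
])

```text
time_s: 16.48
tcp_pos: [0.4858, 0.0136, 0.0159]
orientation: [0.05, 0.998, 0.025, 0.013]
ft_force: [-0.5, 1.0, 0.3]
finger_gap: -0.005
```

Request:
arm_command([
  [[-0.05,0,0,0,1],[-0.05,0,0.01,0,1],[-0.05,0,0.01,0,1]],
])

```text
time_s: 16.85
tcp_pos: [0.4901, 0.0132, 0.0152]
orientation: [0.05, 0.998, 0.025, 0.012]
ft_force: [-3.2, 0.6, 2.1]
finger_gap: -0.0
```

Request:
arm_command([
  [[-0.05,0,0,0,1],[-0.05,0,0.01,0,1],[-0.05,0,0.01,0,1]],
])

```text
time_s: 17.23
tcp_pos: [0.4945, 0.0128, 0.0145]
orientation: [0.05, 0.998, 0.025, 0.012]
ft_force: [-3.8, 0.8, 1.8]
finger_gap: -0.001
```

Request:
arm_command([
  [[-0.05,0,-0.03,0,1],[-0.05,0,-0.01,0,1],[-0.05,0,0,0,1]],
])

```text
time_s: 17.6
tcp_pos: [0.499, 0.0122, 0.0156]
orientation: [0.05, 0.998, 0.025, 0.012]
ft_force: [-3.2, -0.1, -1.8]
finger_gap: 0.002
```

Request:
arm_command([
  [[-0.05,0,0,0,1],[-0.05,0,0,0,1],[-0.05,0,0,0,1]],
])

```text
time_s: 17.98
tcp_pos: [0.5039, 0.0117, 0.0157]
orientation: [0.05, 0.998, 0.025, 0.012]
ft_force: [-2.7, 0.1, -1.6]
finger_gap: -0.0
```

Request:
arm_command([
  [[-0.05,0,0,0,1],[-0.05,0,0,0,1],[-0.05,0,0,0,1]],
])

```text
time_s: 18.35
tcp_pos: [0.5089, 0.0112, 0.0159]
orientation: [0.05, 0.998, 0.025, 0.012]
ft_force: [-2.7, 0.3, -1.6]
finger_gap: 0.001
```

Request:
arm_command([
  [[-0.05,0,0,0,1],[-0.05,0,0,0,1],[-0.05,0,0,0,1]],
])

```text
time_s: 18.73
tcp_pos: [0.5137, 0.0107, 0.016]
orientation: [0.05, 0.998, 0.025, 0.012]
ft_force: [-1.2, 0.4, -1.1]
finger_gap: 0.002
```

Request:
arm_command([
  [[-0.03,0,0,0,1],[-0.03,0,0,0,1],[-0.03,0,0,0,1]],
])

```text
time_s: 19.1
tcp_pos: [0.5167, 0.0104, 0.016]
orientation: [0.05, 0.998, 0.025, 0.012]
ft_force: [-1.6, 0.6, -1.5]
finger_gap: -0.001
```

Request:
arm_command([
  [[-0.02,0,0,0,1],[-0.02,0,0,0,1]],
])

```text
time_s: 19.35
tcp_pos: [0.518, 0.0103, 0.0161]
orientation: [0.05, 0.998, 0.025, 0.012]
ft_force: [-1.4, 0.2, -0.9]
finger_gap: 0.0
```

Request:
arm_command([
  [[-0.02,0,0,0,1],[-0.02,0,0,0,1]],
])

```text
time_s: 19.6
tcp_pos: [0.5193, 0.0101, 0.0162]
orientation: [0.05, 0.998, 0.025, 0.012]
ft_force: [-1.3, 0.3, -0.6]
finger_gap: -0.002
```

Request:
arm_command([
  [[-0.02,0,0,0,1],[-0.015,0,0,0,1]],
])

```text
time_s: 19.85
tcp_pos: [0.5209, 0.01, 0.0164]
orientation: [0.05, 0.998, 0.025, 0.012]
ft_force: [0.2, -0.9, 1.2]
finger_gap: 0.005
```

Request:
arm_command([
  [[-0.015,0,0,0,1],[-0.01,0,0,0,1]],
])

```text
time_s: 20.1
tcp_pos: [0.5221, 0.0099, 0.0166]
orientation: [0.05, 0.998, 0.025, 0.013]
ft_force: [-0.7, -0.5, -0.2]
finger_gap: -0.0
```

Request:
arm_command([
  [[-0.01,0,0,0,1],[-0.01,0,0,0,1]],
])

```text
time_s: 20.35
tcp_pos: [0.5226, 0.0099, 0.0166]
orientation: [0.05, 0.998, 0.025, 0.013]
ft_force: [-1.1, -0.2, -0.2]
finger_gap: 0.002
```

Request:
arm_command([
  [[-0.01,0,0,0,1],[-0.01,0,0,0,1]],
])

```text
time_s: 20.6
tcp_pos: [0.5231, 0.0098, 0.0166]
orientation: [0.05, 0.998, 0.025, 0.012]
ft_force: [0.4, 0.8, 0.7]
finger_gap: -0.001
```

The push force has fallen off, so the pin may have dropped. I'll compare the knob's height with the pictures taken earlier, when the pin was down.

```bash
python3 -c "
from h import *
c,s=np.cos(JIG[2]),np.sin(JIG[2])
def loc(ref,cur,i,z):
    p=proj(i,[*jig(.083,0),z]);u,v=np.round(p).astype(int)
    t=ref[v-9:v+7,u-7:u+8];S=cur[v-17:v+15,u-15:u+16]
    r=cv2.matchTemplate(S,t,cv2.TM_CCOEFF_NORMED);_,m,_,l=cv2.minMaxLoc(r);x,y=l
    q=lambda a,b,d:.5*(a-d)/(a-2*b+d)
    dx=q(r[y,x-1],r[y,x],r[y,x+1]);dy=q(r[y-1,x],r[y,x],r[y+1,x]);return p.round(1),round(m,3),round(x-8+dx,2),round(y-8+dy,2)
i=cams.camera_info('scene');snap('scene','s7.png')
it=cams.camera_info('top');snap('top','t7.png')
A=[cv2.imread('pics/'+f) for f in('scene0.png','s5.png','s7.png')];B=[cv2.imread('pics/'+f) for f in('t5.png','t6.png','t7.png')]
print(loc(A[0],A[1],i,.055),loc(A[0],A[2],i,.055));print('exp per 5mm',proj(i,[*jig(.083,0),.06])-proj(i,[*jig(.083,0),.055]))
print(loc(B[0],B[1],it,.064),loc(B[0],B[2],it,.064))
im=A[2];p=proj(i,[*jig(.06,0),.04]).astype(int);a=cv2.resize(im[p[1]-35:p[1]+55,p[0]-50:p[0]+75],(625,450),interpolation=cv2.INTER_CUBIC);cv2.imwrite('pics/s7c.png',a)
plan([*jig(-.05,0)],.017,-.104+np.pi)
"
```

```text
(array([285.3, 165.3]), 0.998, np.float32(0.02), np.float32(0.01)) (array([285.3, 165.3]), 0.999, np.float32(0.02), np.float32(0.01))
exp per 5mm [ 0.00180587 -1.50139094]
(array([350. , 169.4]), 0.998, np.float32(-0.03), np.float32(-0.0)) (array([350. , 169.4]), 0.941, np.float32(-0.01), np.float32(-0.06))
t 20.7 tcp [0.5232 0.0098 0.0166] yaw 3.041 shift now [-0.06 -0.02 -0.01] then [-0.06 -0.02 -0.01] turn 0.03 F [-0.6 -1.   0.5] gap 0.008
```

View pics/s7c.png

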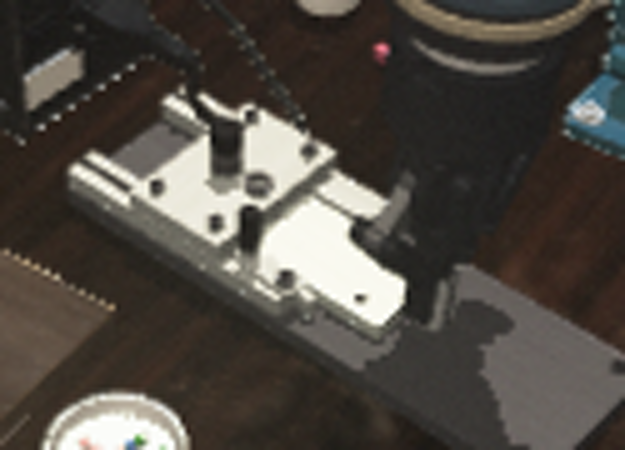

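The knob is back at its pin-down height (0.01 px shift against 1.5 px for a lifted pin), and the push force has gone. I'll feel gently for the stop.

Request:
arm_command([
  [[-0.01,0,0,0,1]],
])

```text
time_s: 20.82
tcp_pos: [0.5235, 0.0098, 0.0166]
orientation: [0.05, 0.998, 0.025, 0.013]
ft_force: [-1.5, 0.1, -0.5]
finger_gap: 0.003
```

Request:
arm_command([
  [[-0.01,0,0,0,1]],
])

```text
time_s: 20.95
tcp_pos: [0.5238, 0.0098, 0.0166]
orientation: [0.05, 0.998, 0.025, 0.013]
ft_force: [-1.0, -0.4, -0.2]
finger_gap: -0.001
```

Request:
arm_command([
  [[-0.01,0,0,0,1]],
])

```text
time_s: 21.08
tcp_pos: [0.5241, 0.0097, 0.0165]
orientation: [0.05, 0.998, 0.025, 0.012]
ft_force: [0.4, -0.4, -0.0]
finger_gap: -0.001
```

Request:
arm_command([
  [[-0.01,0,0,0,1]],
])

```text
time_s: 21.2
tcp_pos: [0.5244, 0.0097, 0.0166]
orientation: [0.05, 0.998, 0.025, 0.013]
ft_force: [-0.6, 0.6, -0.2]
finger_gap: 0.001
```

Request:
arm_command([
  [[-0.01,0,0,0,1],[-0.01,0,0,0,1]],
])

```text
time_s: 21.45
tcp_pos: [0.5251, 0.0096, 0.0166]
orientation: [0.05, 0.998, 0.025, 0.013]
ft_force: [-0.6, -1.0, -0.8]
finger_gap: -0.0
```

Request:
arm_command([
  [[-0.01,0,0,0,1]],
])

```text
time_s: 21.58
tcp_pos: [0.5253, 0.0096, 0.0166]
orientation: [0.05, 0.998, 0.025, 0.012]
ft_force: [-2.0, 0.2, 0.5]
finger_gap: 0.001
```

Request:
arm_command([
  [[-0.01,0,0,0,1]],
])

```text
time_s: 21.7
tcp_pos: [0.5255, 0.0096, 0.0166]
orientation: [0.05, 0.998, 0.025, 0.012]
ft_force: [-2.0, 0.1, 0.7]
finger_gap: -0.006
```

Progress per row is shrinking and the force is rising, so this looks like the stop. Two more single steps will tell.

Request:
arm_command([
  [[-0.01,0,0,0,1]],
])

```text
time_s: 21.82
tcp_pos: [0.5256, 0.0096, 0.0165]
orientation: [0.05, 0.998, 0.025, 0.012]
ft_force: [-3.3, 0.5, 1.8]
finger_gap: 0.001
```

Request:
arm_command([
  [[-0.01,0,0,0,1]],
])

```text
time_s: 21.95
tcp_pos: [0.5256, 0.0095, 0.0165]
orientation: [0.05, 0.998, 0.025, 0.012]
ft_force: [-4.0, 0.2, 2.1]
finger_gap: -0.001
```

The stop is confirmed: no more travel at 4 N. I'll back off, lift, and locate the clip post.

Request:
arm_command([
  [[0.2,0,0,0,1],[0.1,0,-0.5,0,1],[0,0,-0.9,0,0.2],[0,0,-0.9,0,0.2],[0,0,-0.4,0,0.2]],
])

```text
time_s: 22.58
tcp_pos: [0.514, 0.0063, 0.102]
orientation: [0.05, 0.998, 0.025, 0.013]
ft_force: [0.6, -0.4, -0.0]
finger_gap: 0.398
```

```bash
python3 -c "
from h import *
i=cams.camera_info('top');f=lambda u,v:((u+.5)/3.3-.5+290,(v+.5)/3.3-.5+130)
c,s=np.cos(JIG[2]),np.sin(JIG[2])
for n,uv,z in[('post',(131,207),.058),('pivot',(120,252),.03)]:
    d=at_z(i,f(*uv),z)[:2]-JIG[:2];print(n,np.round([(c*d[0]+s*d[1])*1e3,(-s*d[0]+c*d[1])*1e3],1))
print(R.from_quat(robot.read_state()['orientation']).as_matrix().round(3).tolist())
plan([*jig(.035,.0365)],.1,-.104+np.pi)
plan([*jig(.035,.0365)],.042,-.104+np.pi)"
```

```text
post [33.6 35.8]
pivot [ 8.5 37.2]
[[-0.995, 0.099, 0.028], [0.1, 0.994, 0.049], [-0.023, 0.051, -0.998]]
t 22.57 tcp [0.514  0.0063 0.102 ] yaw 3.041 shift now [-3.19  1.32  0.21] then [-3.19  1.34  0.07] turn 0.03 F [ 0.6 -0.4 -0. ] gap 0.398
t 22.57 tcp [0.514  0.0063 0.102 ] yaw 3.041 shift now [-3.15  1.22  2.14] then [-3.19  1.34  2.  ] turn 0.03 F [ 0.6 -0.4 -0. ] gap 0.398
```

Request:
arm_command([
  [[-0.8,0.3,0,0,0.2],[-0.8,0.3,0,0,0.2],[-0.8,0.3,0,0,0.2],[-0.7,0.3,0,0,0.2],[0,0,0,0,0.2]],
])

```text
time_s: 23.2
tcp_pos: [0.6131, 0.0333, 0.1088]
orientation: [0.05, 0.998, 0.025, 0.015]
ft_force: [-0.6, 0.5, 0.2]
finger_gap: 0.4
```

```bash
python3 -c "
from h import *
plan([*jig(.0343,.0363)],.044,-.104+np.pi)"
```

```text
t 23.2 tcp [0.6131 0.0333 0.1088] yaw 3.041 shift now [ 0.09 -0.01  2.16] then [0.03 0.1  2.16] turn 0.03 F [-0.6  0.5  0.2] gap 0.4
```

Request:
arm_command([
  [[0.04,0,0.7,0,0.2],[0.04,0,0.7,0,0.2]],
])

```text
time_s: 23.45
tcp_pos: [0.612, 0.0353, 0.0672]
orientation: [0.05, 0.998, 0.025, 0.016]
ft_force: [-0.5, -0.5, -0.2]
finger_gap: 0.402
```

Request:
arm_command([
  [[0.02,0,0.4,0,0.2],[0,0,0.3,0,0.2],[0,0,0,0,0.2]],
])

```text
time_s: 23.82
tcp_pos: [0.6101, 0.036, 0.0448]
orientation: [0.05, 0.998, 0.025, 0.015]
ft_force: [-1.1, -0.1, -0.7]
finger_gap: 0.4
```

```bash
python3 -c "
from h import *
plan([*jig(.0343,.0363)],.044,-.104+np.pi)"
```

```text
t 23.82 tcp [0.6101 0.036  0.0448] yaw 3.041 shift now [-0.08  0.02  0.03] then [-0.08  0.02  0.03] turn 0.02 F [-1.1 -0.1 -0.7] gap 0.4
```

Request:
arm_command([
  [[-0.08,0,0,0,0.7],[0,0,0,0,1],[0,0,0,0,1]],
], force=25)

```text
time_s: 24.2
tcp_pos: [0.6131, 0.0355, 0.0458]
orientation: [0.05, 0.998, 0.025, 0.015]
ft_force: [0.1, 0.8, -5.6]
finger_gap: 0.12
```

```bash
python3 -c "
from h import *
plan([*jig(.0343,.0363)],.044,-.104+np.pi)
p=np.array([8.5,36.8]);
for a in(.3,.6,.9,1.2,1.5):plan(jig(*((p+26*np.array([np.cos(a),-np.sin(a)]))/1e3)),.044,-.104+np.pi)"
```

```text
t 24.2 tcp [0.6131 0.0355 0.0458] yaw 3.04 shift now [0.02 0.02 0.06] then [0.02 0.03 0.06] turn 0.02 F [ 0.1  0.8 -5.6] gap 0.12
t 24.2 tcp [0.6131 0.0355 0.0458] yaw 3.04 shift now [ 0.06 -0.22  0.05] then [ 0.05 -0.21  0.06] turn 0.02 F [ 0.1  0.8 -5.6] gap 0.12
t 24.2 tcp [0.6131 0.0355 0.0458] yaw 3.04 shift now [ 0.17 -0.45  0.03] then [ 0.17 -0.45  0.06] turn 0.02 F [ 0.1  0.8 -5.6] gap 0.12
t 24.2 tcp [0.6131 0.0355 0.0458] yaw 3.04 shift now [ 0.35 -0.64  0.02] then [ 0.34 -0.64  0.06] turn 0.02 F [ 0.1  0.8 -5.6] gap 0.12
t 24.2 tcp [0.6131 0.0355 0.0458] yaw 3.04 shift now [ 0.57 -0.76  0.  ] then [ 0.57 -0.77  0.06] turn 0.02 F [ 0.1  0.8 -5.6] gap 0.12
t 24.2 tcp [0.6131 0.0355 0.0458] yaw 3.04 shift now [ 0.82 -0.82 -0.01] then [ 0.82 -0.82  0.06] turn 0.02 F [ 0.1  0.8 -5.6] gap 0.12
```

Request:
arm_command([
  [[0.01,-0.12,0.03,0,1],[0.03,-0.12,0.02,0,1],[0.05,-0.12,0.02,0,1],[0.06,-0.11,0.02,0,1]],
])

```text
time_s: 24.7
tcp_pos: [0.6113, 0.0254, 0.0456]
orientation: [0.049, 0.998, 0.029, 0.019]
ft_force: [7.1, 5.6, 1.3]
finger_gap: 0.125
```

```bash
cat > a.py <<'E'
from h import *
p=np.array([8.5,36.8]);T=robot.read_state()["tcp_pos"][:2]-np.array(JIG[:2]);c,s=np.cos(JIG[2]),np.sin(JIG[2])
r=np.array([c*T[0]+s*T[1],-s*T[0]+c*T[1]])*1e3-p;print("radius",np.hypot(*r),"ang",np.arctan2(-r[1],r[0]))
for a in(.9,1.2,1.5,1.6):plan(jig(*((p+26*np.array([np.cos(a),-np.sin(a)]))/1e3)),.044,-.104+np.pi)
E
python3 a.py
```

```text
radius 28.098389387241966 ang 0.42198552666779426
t 24.7 tcp [0.6113 0.0254 0.0456] yaw 3.043 shift now [ 0.32 -0.3   0.02] then [ 0.32 -0.3   0.05] turn 0.04 F [7.1 5.6 1.3] gap 0.125
t 24.7 tcp [0.6113 0.0254 0.0456] yaw 3.043 shift now [ 0.54 -0.42  0.01] then [ 0.54 -0.42  0.05] turn 0.04 F [7.1 5.6 1.3] gap 0.125
t 24.7 tcp [0.6113 0.0254 0.0456] yaw 3.043 shift now [ 0.8  -0.48 -0.  ] then [ 0.79 -0.48  0.05] turn 0.04 F [7.1 5.6 1.3] gap 0.125
t 24.7 tcp [0.6113 0.0254 0.0456] yaw 3.043 shift now [ 0.88 -0.48 -0.01] then [ 0.88 -0.48  0.05] turn 0.04 F [7.1 5.6 1.3] gap 0.125
```

Request:
arm_command([
  [[0.1,-0.13,0.02,0,1],[0.12,-0.13,0.02,0,1],[0.14,-0.12,0.01,0,1]],
])

```text
time_s: 25.08
tcp_pos: [0.6038, 0.0172, 0.0458]
orientation: [0.048, 0.998, 0.032, 0.024]
ft_force: [7.1, 6.1, -3.2]
finger_gap: 0.125
```

```bash
python3 a.py
```

```text
radius 27.90437245007472 ang 0.8215849924261358
t 25.07 tcp [0.6038 0.0172 0.0458] yaw 3.044 shift now [ 0.1  -0.    0.06] then [0.09 0.   0.06] turn 0.05 F [ 7.1  6.1 -3.2] gap 0.125
t 25.07 tcp [0.6038 0.0172 0.0458] yaw 3.044 shift now [ 0.32 -0.13  0.04] then [ 0.32 -0.13  0.06] turn 0.05 F [ 7.1  6.1 -3.2] gap 0.125
t 25.07 tcp [0.6038 0.0172 0.0458] yaw 3.044 shift now [ 0.58 -0.18  0.02] then [ 0.57 -0.18  0.06] turn 0.05 F [ 7.1  6.1 -3.2] gap 0.125
t 25.07 tcp [0.6038 0.0172 0.0458] yaw 3.044 shift now [ 0.66 -0.18  0.02] then [ 0.66 -0.19  0.06] turn 0.05 F [ 7.1  6.1 -3.2] gap 0.125
```

Request:
arm_command([
  [[0.16,-0.11,0.01,0,1],[0.17,-0.08,0.01,0,1],[0.18,-0.06,0.01,0,1],[0.18,-0.04,0.01,0,1]],
])

```text
time_s: 25.58
tcp_pos: [0.5873, 0.0131, 0.046]
orientation: [0.047, 0.998, 0.035, 0.029]
ft_force: [7.1, 5.7, -3.5]
finger_gap: 0.118
```

```bash
python3 a.py
```

```text
radius 26.383580818719516 ang 1.4559494436512206
t 25.57 tcp [0.5873 0.0131 0.046 ] yaw 3.046 shift now [-0.44  0.18  0.1 ] then [-0.44  0.19  0.07] turn 0.07 F [ 7.1  5.7 -3.5] gap 0.118
t 25.57 tcp [0.5873 0.0131 0.046 ] yaw 3.046 shift now [-0.21  0.06  0.08] then [-0.21  0.07  0.07] turn 0.07 F [ 7.1  5.7 -3.5] gap 0.118
t 25.57 tcp [0.5873 0.0131 0.046 ] yaw 3.046 shift now [0.04 0.   0.06] then [0.04 0.01 0.07] turn 0.07 F [ 7.1  5.7 -3.5] gap 0.118
t 25.57 tcp [0.5873 0.0131 0.046 ] yaw 3.046 shift now [0.13 0.   0.06] then [0.13 0.01 0.07] turn 0.07 F [ 7.1  5.7 -3.5] gap 0.118
```

Request:
arm_command([
  [[0.11,0,0,0,1],[0,0,0,0,0.4],[0,0,0,0,0.4],[0,0,-0.6,0,0.4],[0,0,-1,0,0.4]],
])

```text
time_s: 26.2
tcp_pos: [0.5804, 0.01, 0.0936]
orientation: [0.047, 0.998, 0.036, 0.029]
ft_force: [1.2, 0.4, 0.6]
finger_gap: 0.298
```

Request:
arm_command([
  [[0.5,0,-1,0,0.4],[1,0,-0.5,0,0.4],[1,0,0,0,0.4],[1,0,0,0,0.4],[1,0,0,0,0.4]],
])

```text
time_s: 26.82
tcp_pos: [0.4427, 0.0195, 0.1348]
orientation: [0.047, 0.998, 0.036, 0.031]
ft_force: [0.7, -0.9, 0.2]
finger_gap: 0.302
```

```bash
python3 -c "
from h import *
s=robot.read_state();print(s['time_s'],s['tcp_pos'],s['ft_force'])
snap('scene','s8.png');snap('top','t8.png')
s=cv2.imread('pics/s8.png');t=cv2.imread('pics/t8.png')
b=cv2.resize(s[150:240,235:360],(475,342),interpolation=cv2.INTER_CUBIC);b=cv2.copyMakeBorder(b,0,600-342,0,0,cv2.BORDER_CONSTANT);c=cv2.resize(t[135:255,315:380],(325,600),interpolation=cv2.INTER_CUBIC)
cv2.imwrite('pics/m8.png',cv2.hconcat([c,b]))
i=cams.camera_info('scene');a=cv2.imread('pics/scene0.png')
u,v=np.round(proj(i,[*jig(.083,0),.055])).astype(int);r=cv2.matchTemplate(s[v-17:v+15,u-15:u+16],a[v-9:v+7,u-7:u+8],cv2.TM_CCOEFF_NORMED);print(cv2.minMaxLoc(r),r[7:10,8])
"
```

```text
26.825 [0.4427075  0.01945412 0.13484597] [ 0.65634775 -0.8609885   0.24519308]
(-0.2366856038570404, 0.994446337223053, (2, 7), (8, 8)) [0.7951526  0.99444634 0.785338  ]
```

View pics/m8.png

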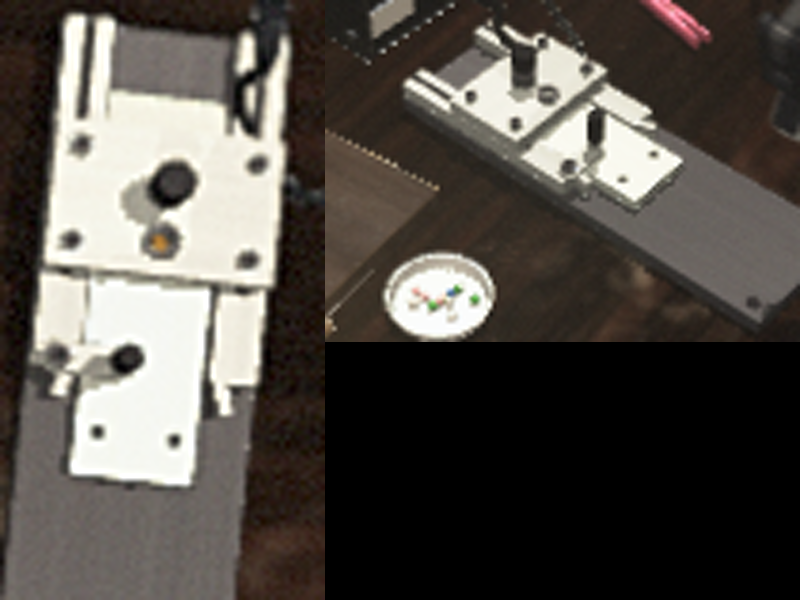

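The brass blank shows through the drill bush at (160,242). The clip post at (127,358) lies straight across from its pivot at (58,353), and the knob is down. I'm handing the job in.

```bash
python3 -c "
from h import *
print(robot.job_done())"
```

```text
the job is handed in; nothing more can be done
None
```

The pallet is home under the bush plate with the index pin down in its hole, and the clip is swung across it. I handed the job in at about 27 s of the 61 s; the hand-in gives no verdict.

**What I did**
- I gripped the pallet and laid it on the slab just short of the mouth.
- I pushed its tail with closed fingers, felt the bevel lift the pin at about 3 to 4 N, and felt the force drop as the pin went in. I then nudged on to a firm stop at about 4 N.
- I swung the clip by gripping its post.

**Last checks**
- **Pin:** the knob is at its pin-down height, with no shift (under 0.1 px) against the first picture; a lifted pin would show about 1.5 px. I did not take a picture of it lifted to compare.
- **Pallet:** in the last top view the brass blank shows through the drill bush.
- **Clip:** the post stands straight across the channel, at roughly pi/2 by eye. The last measured gripper angle was 1.46 rad, before a final small nudge.
- **Robot:** clear of everything.

**What went wrong or disagreed**
- My first descent behind the tail caught its top edge, because the arm had drifted forward, and tipped the nose up. I lifted off, the pallet fell flat, and I redid it from farther back.
- Laying the pallet on the slab pressed with about 60 N at the wrist, through the fingers and the pallet.
- The last joint hit its limit once. That left the tool tilted by roughly 0.05 rad, and I worked with it like that.
- My camera positions on the jig read about 1.5 to 2 mm short along the channel, so I aimed for the clip post with an offset.

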